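# Seat a router collet holder in its tightening stand and check that it rocks free

### The arm

A 6-joint arm with a two-finger parallel gripper is mounted at the origin on the work surface. World frame = base frame: x ahead of the robot, y to its left, z up, the work surface at z = 0. Lengths are in m, angles in rad, forces in N, time in s.
With the tool pointing down it reaches from about 0.3 to 0.875 m from the base axis. Payload 6.4 kg.
Tool frame: the origin (TCP) lies midway between the tips of the shut fingers; the grasp point (between the pads) lies 19 mm behind it; z points along the fingers, y is the line along which they close (so a half turn about z gives the same grasp; the last joint's range is limited). The gripper opens to 85 mm and grips with 20 to 120 N. Pads are 22 mm wide; open, the fingers measure 114 mm over their backs; the gripper's body (76 mm by 85 mm) begins 54 mm behind the grasp point. The pads swing forward as they close: fully open they stand 13 mm farther back than shut.
Start: joints at [1.016, 0.181, 1.607, -0, 1.354, -0.206], TCP at [0.197, 0.54, 0.231] pointing down, gripper open.
Joint ranges: [-2.99, 2.99], [-0.89, 2.07], [0.3, 2.58], [-1.14, 4.28], [0, 2.63], [-3.12, 3.12]. Speed limits (rad/s): [2.57, 2.57, 3.01, 3.14, 3.14, 3.14].

### API

Orientations are given as a unit quaternion [w, x, y, z].
In Python, from bench import ctrl gives the robot as it stands. The module is installed in compiled form; this text tells all that it offers.
- The arm moves only by the tool move_arm, never from a script. Its argument "plan" is one flat list of numbers, 6 for each row, row after row: the shift along the world's x, y, z in units of 50 mm (1.0 is 50 mm), then the turn, a rotation vector about the world's x, y, z in rad. A call has 1 to 10 rows; each row is the pose to reach, as a shift and turn from the pose commanded when the call began; what a row does not reach only later rows make up. A row lasts 1/8 s, in which the tool goes at most 62.5 mm and 10.7 degrees, less where a joint would pass 70% of its speed; a pose out of reach is approached as far as the arm can. A call with a gripper value outside its range is refused whole. "grip" is the finger opening in mm, from 0 to 85.4, set as the call begins (left out, the last holds). The fingers move at their own pace and stop on an object; the grip force is fixed at half the most. Time passes only in rows, so rows that repeat a pose let the fingers close. It gives the time, the measured TCP pose, the force, the opening and the grip force at its end, in the units of the state.
- ctrl.get_obs(): the state, without advancing time (a new reading comes with each control period).
- ctrl.camera(name): name is "side" or "top"; returns a dict with "pixels" (420x560x3 uint8, red, green, blue), "fx", "fy", "cx", "cy" (pixels), "origin" and "attitude" of the camera in the world. Camera axes: x right, y down, z forward; pixel columns grow to the right and rows downward; lengths in m; the calibration is good to about 2 mm. A picture is of the moment at which its call begins. There is no depth.
- ctrl.hand_in(): hands the job in; it is judged then, once.
The state is a dict: "time_s": time; "q": joint angles; "dq": joint speeds; "joint_efforts": joint torques, N m; "eef_pos": TCP position; "eef_rot": TCP orientation; "wrist_force": force on the tool from outside, world axes, zero at the start; "torque": the same for the moment, N m; "opening": opening from 0.0 (shut) to 1.0 (fully open); "grasp_force": force on a finger pad.
Only numpy, scipy, OpenCV 4.12 (cv2) and the standard library are available. Lean on these libraries where they do the work, as an engineer would, in place of code of your own. Each camera call takes 0.05 s, during which the arm holds its last target. There are 200 camera calls.

### The job

First lift the grey cap straight off the large tool holder, leaving the holder standing in its wooden rack, and stand the cap upright, knob up, in the shallow wooden tray. Then lower the large holder, cone down and without dropping it, fully home in the steel stand whose cup matches its cone; check that it rocks free by raising it one to two centimetres in the cup and tipping it about five degrees, and set it back upright and fully home in that cup and let go. Leave the smaller holder standing in the rack.

Things in the scene. Friction and masses are not known exactly. Their poses are not given: they have to be found in the camera images.
- holder: large steel collet holder, 134 mm tall, 0.6 kg, loose, round; z up along it. Origin: centre of the cone's lower end. Upwards: cone, radius 13 mm growing to 22 at 60 mm; flange, 64 mm diameter, 60 to 74 mm; nut (grip here, from above), 42 mm diameter, 74 to 114; cutter, 12 mm diameter, to 134. Starts cone down in a rack hole, flange on the rack's top, nut and cutter hidden under the cap
- holder_flange (a point): point on the large holder's axis at the underside of its flange, 60 mm above its origin; z along the holder, upwards
- cap: grey plastic cap over the large holder's nut and cutter, loose, 90 g: round skirt, 56 mm outside, 48 mm inside diameter, 70 mm tall, open below, 64 mm deep; on top a round knob, 30 mm diameter, 38 mm tall (108 mm overall). Origin: centre of the lower rim, z up to the knob. Rests loosely on the holder's flange, 3 mm clear of the nut; must rise 60 mm to clear the cutter
- rack: fixed beech block 100 mm (x) by 250 mm (y) by 70 mm tall, with two vertical holes 48 mm in diameter at y = -65 and +65 mm; the large holder stands in one, the small one in the other. Origin at the centre of its underside
- small_holder: similar but smaller bare steel holder, 106 mm tall, flange 55 mm, nut 31 mm in diameter, standing loose in the other rack hole (top 130 mm above the table); not to be disturbed. Origin at the centre of the cone's small lower end
- stand: fixed steel stand for the large holder: round foot, 90 mm diameter, 10 mm thick, with an upright tapered cup, rim 74 mm above the table, at the rim 58 mm outside and 46.4 mm inside diameter, narrowing like the holder's cone (28 mm inside at 60 mm depth): the seated cone has 1.2 mm play all round and the flange rests on the rim. Origin: centre of the foot's underside
- stand_seat (a point): centre of the large stand's cup mouth, at rim height (74 mm above the table); z up. Fully home, the underside of the large holder's flange lies here
- small_stand: like the other stand but smaller: the same foot, rim only 60 mm above the table and 34 mm inside diameter, too small for the large holder's cone. Fixed. Origin at the centre of the foot's underside
- tray_in (a point): centre of the inner floor of the fixed square wooden tray, 150 by 150 mm outside, walls 6 mm thick, rim 28 mm above the table; z up

How it is judged:
On the way, in this order (a step that is already met when the one before it is completed fails the run):
1. the cap stands upright and released in the tray, the large holder still standing in the rack (horizontal distance between cap and tray_in below 0.06 m and z of cap in the frame of tray_in between -0.006 and 0.006 m and angle between cap's own z axis and vertical below 0.05 rad and linear speed of cap below 0.03 m/s and contact force between the fingers and cap below 0.2 N and distance of holder from where it was at the start of the episode below 0.015 m and angle between holder's own z axis and vertical below 0.1 rad), for 0.2 s.
2. the large holder is fully home in the matching cup (flange within 4 mm of the rim, upright) (z of holder_flange in the frame of stand_seat between -0.004 and 0.004 m and horizontal distance between holder_flange and stand_seat below 0.004 m and angle between holder's own z axis and vertical below 0.035 rad and linear speed of holder below 0.03 m/s), for 0.2 s.
3. rocked free: raised 6 to 40 mm, its cone still in the cup, and tipped at least 2.5 degrees (z of holder_flange in the frame of stand_seat between 0.006 and 0.04 m and horizontal distance between holder and stand_seat below 0.02 m and angle between holder's own z axis and vertical above 0.044 rad), for 0.1 s.
At the end, for the whole second after the job is handed in: Large holder still and upright (2 degrees) in the large cup, flange within 4 mm of the rim and of the cup axis; cap upright (3 degrees) on the tray floor, within 60 mm of its centre; small holder upright in its rack hole within 20 mm of its start (z of holder_flange in the frame of stand_seat between -0.004 and 0.004 m and horizontal distance between holder_flange and stand_seat below 0.004 m and angle between holder's own z axis and vertical below 0.035 rad and horizontal distance between cap and tray_in below 0.06 m and z of cap in the frame of tray_in between -0.006 and 0.006 m and angle between cap's own z axis and vertical below 0.05 rad and linear speed of each of holder, cap below 0.02 m/s and distance of small_holder from where it was at the start of the episode below 0.02 m and angle between small_holder's own z axis and vertical below 0.1 rad); the robot touches nothing.
It fails at once if the large holder is dragged up or along with the cap still over it (distance of holder from where it was at the start of the episode above 0.012 m and horizontal distance between cap and holder below 0.02 m and z of cap in the frame of holder above 0.05 m).
It fails at once if the large holder is dropped (falls more than about 6 mm) (contact force between the fingers and holder below 0.3 N and linear speed of holder above 0.35 m/s).
It fails at once if the small holder is moved more than 20 mm (distance of small_holder from where it was at the start of the episode above 0.02 m).
It also fails if it takes over 58 s, if anything falls off the work surface, if the arm or the gripper's body presses on something with over 40 N, if the wrist force passes 120 N, or if a joint passes its speed limit or range.

## Working session

There is one attempt and no reset: what is moved stays moved. The work goes in short steps, Python scripts to look and compute and a tool call to move; the robot and the scene stay as the last step left them, time stands still between calls to the robot, and variables do not carry over. Pictures are saved under pics/ and viewed, at most 10 in all, crops included, and the job is handed in when it is done.

Besides the shell and the picture viewer there is one more tool, called after "Request:" by a JSON object that holds its "fn" and its "kwargs", one argument or row to a line. move_arm: Moves the arm, as the interface text tells. Its arguments: {"type":"object","properties":{"plan":{"type":"array"},"grip":{"type":"number"}},"required":["plan"]}

```bash
mkdir -p pics; cat > h.py <<'E'
import numpy as np, cv2
from bench import ctrl
from scipy.spatial.transform import Rotation as R
def att(c):
    a=np.array(c["attitude"],float)
    return a if a.shape==(3,3) else R.from_quat(a[[1,2,3,0]]).as_matrix()
def px2w(c,u,v,z):
    d=att(c)@np.array([(u-c["cx"])/c["fx"],(v-c["cy"])/c["fy"],1]); o=np.array(c["origin"])
    return o+d*(z-o[2])/d[2]
def w2px(c,p):
    q=att(c).T@(np.array(p)-c["origin"]); return c["fx"]*q[0]/q[2]+c["cx"],c["fy"]*q[1]/q[2]+c["cy"]
def save(c,n,box=None,s=1):
    im=c["pixels"][:,:,::-1]
    if box: im=im[box[1]:box[3],box[0]:box[2]]
    cv2.imwrite("pics/"+n,cv2.resize(im,None,fx=s,fy=s,interpolation=cv2.INTER_CUBIC))
E
python3 - <<'E'
from h import *
import pickle
for n in("top","side"):
    c=ctrl.camera(n); pickle.dump(c,open(n+".pkl","wb")); save(c,n+"0.png",s=1.42)
    print(n,c["origin"],c["attitude"],c["fx"],c["cx"],c["cy"])
print(ctrl.get_obs())
E
```

```text
top [0.49156552 0.03208011 1.18351537] [-0.01149846  0.71066612 -0.70310146  0.02167436] 533.5665202512848 265.88305595451095 204.2167800657819
side [0.43354491 0.73380172 0.61966166] [ 0.03491724 -0.09189551  0.88614466 -0.45286162] 489.8460194661223 282.15280357071885 211.5304501225574
{'time_s': 0.1, 'q': array([ 1.01571785e+00,  1.81455966e-01,  1.60790608e+00, -1.22949451e-05,
        1.35381613e+00, -2.06334287e-01]), 'dq': array([ 1.20182104e-03, -6.67919946e-04, -2.32822181e-03, -8.36593088e-04,
       -1.74801244e-03, -4.83683376e-05]), 'joint_efforts': array([ 3.94544450e-04, -4.45874190e+01, -3.52240705e+01, -2.91993283e-04,
        4.22577490e-03,  2.82896927e-06]), 'eef_pos': array([0.19622419, 0.53995006, 0.23048124]), 'eef_rot': array([-2.88999121e-04,  1.73488427e-01,  9.84835589e-01, -7.38232496e-04]), 'wrist_force': array([-0.17243369, -0.20166934,  0.16236268]), 'torque': array([-0.04458245, -0.09241486, -0.0374831 ]), 'grasp_force': 0.0, 'opening': 1.0022758287060511}
```

View pics/top0.png

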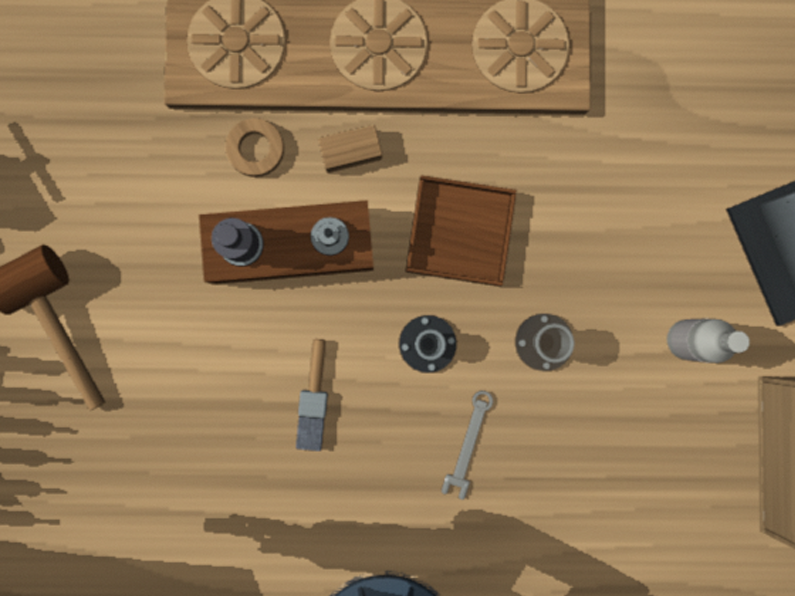

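View pics/side0.png

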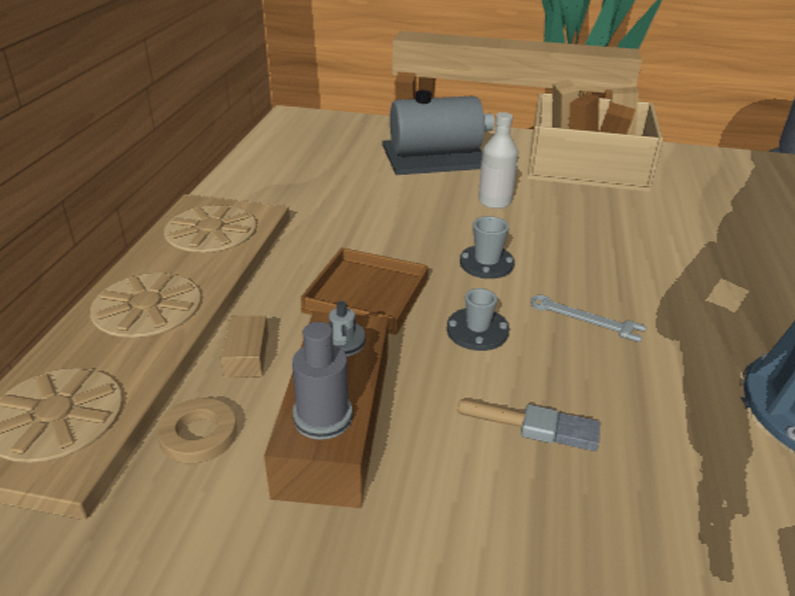

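The top view shows the capped holder at about (237,242), the small holder at (330,235), the tray at (461,231), the small stand at (430,343) and the large stand at (547,342), in 1.42x pixels. The side view agrees. I'll enlarge the key parts.

```bash
python3 - <<'E'
from h import *
import pickle
t=pickle.load(open("top.pkl","rb"));s=pickle.load(open("side.pkl","rb"))
def cr(c,x,y,w,h,f): 
    return cv2.resize(c["pixels"][y:y+h,x:x+w,::-1],(w*f,h*f),interpolation=cv2.INTER_CUBIC)
A=np.hstack([cr(t,140,145,50,50,6),cr(t,358,215,50,50,6)])
B=np.hstack([cr(s,195,222,60,90,3),cr(s,315,145,60,60,5)[:270],cr(t,280,120,90,90,3)[:270,:120]])
W=np.zeros((570,600,3),np.uint8); W[:300]=A; W[300:570]=B
for k in range(0,600,60): cv2.putText(W,str(k),(k,308),0,.3,(0,0,255)); 
cv2.imwrite("pics/c1.png",W)
E
```

```text
(no output)
```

View pics/c1.png

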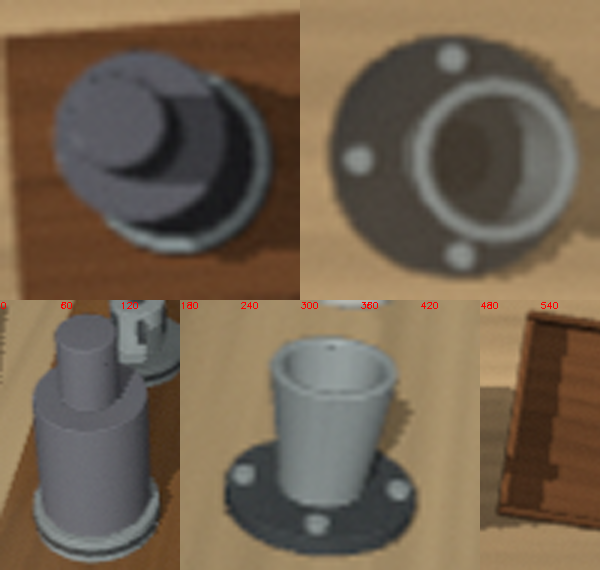

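Readings from the enlarged crop:

| Feature | Pixel position |
|---|---|
| Knob top, top view | (160,165) |
| Cap skirt top, top view | (163.3,167.7) |
| Large stand rim, top view | (390.5,241.6) |
| Large stand rim, side view | (345.6,159.2) |
| Knob top, side view | (223.3,233) |

```bash
python3 - <<'E'
from h import *
import pickle
t=pickle.load(open("top.pkl","rb"));s=pickle.load(open("side.pkl","rb"))
f=lambda n,c,u,v,z: print(n,px2w(c,u-.5,v-.5,z).round(4)[:2])
f("knob",t,160,165.2,.192);f("skirt",t,163.3,167.7,.154);f("flange",t,169.5,171.5,.084)
f("knobS",s,223.3,233,.192)
f("rim",t,390.5,241.6,.074);f("foot",t,383.3,240.9,.01);f("rimS",s,345.6,159.2,.074)
f("small",t,330/1.42,235/1.42,.13)
f("smstand",t,431/1.42,344/1.42,.06)
for u,v in((421,177),(516,189),(502,285),(407,271)): f("tray",t,u/1.42,v/1.42,.028)
for u,v in((200,215),(368,201),(373,268),(205,283)): f("rack",t,u/1.42,v/1.42,.07)
f("bottle",t,740/1.42,342/1.42,.15)
E
```

```text
knob [0.6097 0.2169]
skirt [0.6094 0.2175]
flange [0.6097 0.2172]
knobS [0.6104 0.2216]
rim [ 0.4697 -0.2429]
foot [ 0.4698 -0.2428]
rimS [ 0.47   -0.2348]
small [0.6182 0.0853]
smstand [ 0.4662 -0.0628]
tray [ 0.7218 -0.0482]
tray [ 0.7051 -0.1949]
tray [ 0.5567 -0.1736]
tray [ 0.5766 -0.0279]
rack [0.6527 0.2801]
rack [0.6766 0.0329]
rack [0.5773 0.0244]
rack [0.5524 0.2707]
bottle [ 0.4752 -0.4792]
```

Request:
{"fn": "move_arm", "kwargs": {
  "plan": [0.41,-0.32,0,0,0,0,1.32,-1.03,0,0,0,0,2.23,-1.74,0,0,0,0,3.14,-2.45,0,0,0,0,4.13,-3.23,0,0,0,0,5.04,-3.94,0,0,0,0,5.95,-4.65,0,0,0,0,6.86,-5.36,0,0,0,0,7.77,-6.07,0,0,0,0,8.26,-6.46,0,0,0,0],
  "grip": 85
}}

```text
time_s: 1.35
eef_pos: [0.6113, 0.2149, 0.2305]
eef_rot: [-0.0, 0.175, 0.985, -0.0]
wrist_force: [0.6, 0.7, -0.5]
opening: 0.999
grasp_force: 0.0
```

Request:
{"fn": "move_arm", "kwargs": {
  "plan": [0,0,0,0,0,0,0,0,0,0,0,0]
}}

```text
time_s: 1.6
eef_pos: [0.6087, 0.2178, 0.2307]
eef_rot: [-0.001, 0.173, 0.985, -0.0]
wrist_force: [-0.6, -0.5, -0.7]
opening: 0.997
grasp_force: 0.0
```

Request:
{"fn": "move_arm", "kwargs": {
  "plan": [0.02,-0.01,-0.3,0,0,0,0.02,-0.01,-0.8,0,0,0,0.02,-0.01,-1.2,0,0,0,0.02,-0.01,-1.38,0,0,0,0.02,-0.01,-1.38,0,0,0,0.02,-0.01,-1.38,0,0,0]
}}

```text
time_s: 2.35
eef_pos: [0.6111, 0.2171, 0.1633]
eef_rot: [0.001, 0.173, 0.985, 0.0]
wrist_force: [-0.5, 0.3, 0.1]
opening: 0.995
grasp_force: 0.0
```

Request:
{"fn": "move_arm", "kwargs": {
  "plan": [0,0,0,0,0,0,0,0,0,0,0,0,0,0,0,0,0,0,0,0,0,0,0,0,0,0,0,0,0,0,0,0,0,0,0,0,0,0,0,0,0,0,0,0,0,0,0,0],
  "grip": 20
}}

```text
time_s: 3.35
eef_pos: [0.6108, 0.217, 0.1627]
eef_rot: [0.0, 0.173, 0.985, 0.0]
wrist_force: [0.6, 1.5, 4.8]
opening: 0.334
grasp_force: 59.2
```

Request:
{"fn": "move_arm", "kwargs": {
  "plan": [0,0,0.04,0,0,0,0,0,0.1,0,0,0,0,0,0.16,0,0,0,0,0,0.16,0,0,0,0,0,0.16,0,0,0]
}}

```text
time_s: 3.98
eef_pos: [0.6105, 0.2169, 0.1702]
eef_rot: [-0.0, 0.174, 0.985, -0.0]
wrist_force: [-0.5, 0.3, -0.3]
opening: 0.335
grasp_force: 59.1
```

Request:
{"fn": "move_arm", "kwargs": {
  "plan": [0,0,0.15,0,0,0,0,0,0.4,0,0,0,0,0,0.7,0,0,0,0,0,1.0,0,0,0,0,0,1.3,0,0,0,0,0,1.6,0,0,0,0,0,1.8,0,0,0,0,0,1.8,0,0,0]
}}

```text
time_s: 4.97
eef_pos: [0.611, 0.217, 0.2614]
eef_rot: [0.001, 0.173, 0.985, 0.0]
wrist_force: [0.2, -0.1, -0.8]
opening: 0.33
grasp_force: 59.1
```

```bash
python3 - <<'E'
from h import *
c=ctrl.camera("side"); save(c,"s1.png",(140,110,440,330),2)
E
```

```text
(no output)
```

View pics/s1.png

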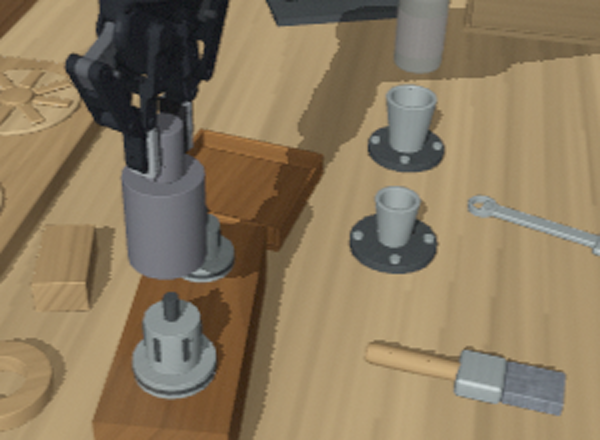

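The side view shows the cap clear above the holder, whose cutter tip is at (170,300). The holder is still upright in the rack.

Request:
{"fn": "move_arm", "kwargs": {
  "plan": [0.03,-0.3,0,0,0,0,0.1,-1.1,0,0,0,0,0.18,-2.0,0,0,0,0,0.26,-3.0,0,0,0,0,0.34,-4.0,0,0,0,0,0.42,-4.9,0,0,0,0,0.5,-5.7,0,0,0,0,0.56,-6.3,0,0,0,0,0.58,-6.56,0,0,0,0,0.58,-6.56,0,0,0,0]
}}

```text
time_s: 6.28
eef_pos: [0.6391, -0.1118, 0.2597]
eef_rot: [-0.001, 0.174, 0.985, 0.0]
wrist_force: [0.1, 0.6, -1.0]
opening: 0.331
grasp_force: 59.3
```

Request:
{"fn": "move_arm", "kwargs": {
  "plan": [0,0,-0.3,0,0,0,0,0,-0.9,0,0,0,0,0,-1.6,0,0,0,0,0,-2.3,0,0,0,0,0,-2.9,0,0,0,0,0,-3.2,0,0,0,0,0,-3.3,0,0,0,0,0,-3.3,0,0,0,0,0,-3.3,0,0,0]
}}

```text
time_s: 7.4
eef_pos: [0.6405, -0.1114, 0.0968]
eef_rot: [0.001, 0.173, 0.985, -0.0]
wrist_force: [0.2, 0.2, -1.3]
opening: 0.34
grasp_force: 59.3
```

Now I'll go down in small steps until contact.

Request:
{"fn": "move_arm", "kwargs": {
  "plan": [0,0,-0.04,0,0,0,0,0,-0.08,0,0,0,0,0,-0.12,0,0,0,0,0,-0.15,0,0,0,0,0,-0.15,0,0,0,0,0,-0.15,0,0,0]
}}

```text
time_s: 8.15
eef_pos: [0.6395, -0.1111, 0.0878]
eef_rot: [0.0, 0.174, 0.985, 0.0]
wrist_force: [0.3, -0.4, -1.1]
opening: 0.33
grasp_force: 59.3
```

Request:
{"fn": "move_arm", "kwargs": {
  "plan": [0,0,-0.03,0,0,0,0,0,-0.06,0,0,0,0,0,-0.06,0,0,0]
}}

```text
time_s: 8.52
eef_pos: [0.6395, -0.1111, 0.0848]
eef_rot: [0.0, 0.174, 0.985, -0.0]
wrist_force: [-0.5, 0.6, -0.2]
opening: 0.333
grasp_force: 59.4
```

Request:
{"fn": "move_arm", "kwargs": {
  "plan": [0,0,-0.02,0,0,0,0,0,-0.04,0,0,0,0,0,-0.04,0,0,0]
}}

```text
time_s: 8.9
eef_pos: [0.6402, -0.1112, 0.0847]
eef_rot: [0.001, 0.173, 0.985, -0.0]
wrist_force: [-3.1, 1.8, 9.4]
opening: 0.33
grasp_force: 60.6
```

Request:
{"fn": "move_arm", "kwargs": {
  "plan": [0,0,0.02,0,0,0,0,0,0.02,0,0,0,0,0,0.02,0,0,0,0,0,0.02,0,0,0,0,0,0.02,0,0,0,0,0,0.02,0,0,0],
  "grip": 85
}}

```text
time_s: 9.65
eef_pos: [0.6395, -0.1111, 0.0837]
eef_rot: [-0.0, 0.174, 0.985, 0.0]
wrist_force: [-1.0, -1.1, -0.4]
opening: 0.993
grasp_force: 0.0
```

Request:
{"fn": "move_arm", "kwargs": {
  "plan": [0,0,0.2,0,0,0,0,0,0.6,0,0,0,0,0,1.2,0,0,0,0,0,1.9,0,0,0,0,0,2.6,0,0,0,0,0,3.0,0,0,0,0,0,3.0,0,0,0]
}}

```text
time_s: 10.52
eef_pos: [0.6406, -0.1115, 0.2365]
eef_rot: [0.002, 0.173, 0.985, -0.0]
wrist_force: [0.2, -0.3, 0.2]
opening: 0.997
grasp_force: 0.0
```

```bash
python3 - <<'E'
from h import *
c=ctrl.camera("top"); save(c,"t2.png",(130,110,430,290),2.6)
E
```

```text
(no output)
```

View pics/t2.png

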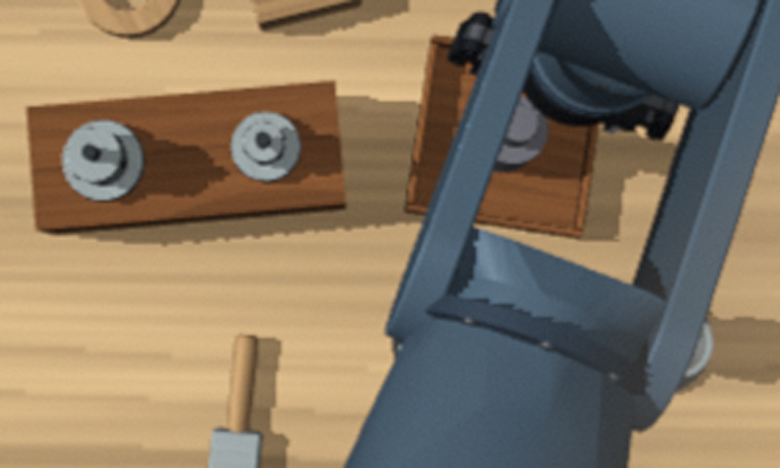

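The top view shows the cap standing at (518,135) in the tray. The bare large holder has its flange at (102,160) and the small holder is at (265,146), both still in the rack. Next I'll go back for the large holder.

Request:
{"fn": "move_arm", "kwargs": {
  "plan": [-0.03,0.3,0,0,0,0,-0.1,1.1,0,0,0,0,-0.19,2.1,0,0,0,0,-0.29,3.1,0,0,0,0,-0.38,4.1,0,0,0,0,-0.47,5.0,0,0,0,0,-0.54,5.8,0,0,0,0,-0.59,6.4,0,0,0,0,-0.61,6.57,0,0,0,0,-0.61,6.57,0,0,0,0]
}}

```text
time_s: 11.82
eef_pos: [0.6082, 0.2177, 0.2326]
eef_rot: [-0.001, 0.173, 0.985, -0.0]
wrist_force: [-0.1, -0.2, 1.0]
opening: 0.995
grasp_force: 0.0
```

Request:
{"fn": "move_arm", "kwargs": {
  "plan": [0,0,-0.3,0,0,0,0,0,-0.9,0,0,0,0,0,-1.6,0,0,0,0,0,-2.2,0,0,0,0,0,-2.6,0,0,0,0,0,-2.8,0,0,0,0,0,-2.92,0,0,0,0,0,-2.92,0,0,0,0,0,-2.92,0,0,0]
}}

```text
time_s: 12.95
eef_pos: [0.6097, 0.2176, 0.0889]
eef_rot: [0.001, 0.173, 0.985, 0.0]
wrist_force: [-0.0, 0.3, -0.0]
opening: 0.997
grasp_force: 0.0
```

Request:
{"fn": "move_arm", "kwargs": {
  "plan": [0,0,-0.02,0,0,0,0,0,-0.02,0,0,0,0,0,-0.02,0,0,0,0,0,-0.02,0,0,0,0,0,-0.02,0,0,0,0,0,-0.02,0,0,0,0,0,-0.02,0,0,0,0,0,-0.02,0,0,0],
  "grip": 30
}}

```text
time_s: 13.95
eef_pos: [0.6095, 0.2178, 0.0875]
eef_rot: [0.001, 0.173, 0.985, 0.0]
wrist_force: [0.6, 2.1, 5.0]
opening: 0.481
grasp_force: 61.2
```

Request:
{"fn": "move_arm", "kwargs": {
  "plan": [0,0,0.1,0,0,0,0,0,0.3,0,0,0,0,0,0.6,0,0,0,0,0,1.0,0,0,0,0,0,1.4,0,0,0,0,0,1.8,0,0,0,0,0,2.2,0,0,0,0,0,2.5,0,0,0,0,0,2.6,0,0,0,0,0,2.6,0,0,0]
}}

```text
time_s: 15.2
eef_pos: [0.6089, 0.2174, 0.2168]
eef_rot: [-0.0, 0.174, 0.985, -0.0]
wrist_force: [0.2, -0.3, -5.8]
opening: 0.479
grasp_force: 61.4
```

Request:
{"fn": "move_arm", "kwargs": {
  "plan": [-0.08,-0.26,0,0,0,0,-0.28,-0.92,0,0,0,0,-0.6,-1.97,0,0,0,0,-0.95,-3.12,0,0,0,0,-1.3,-4.27,0,0,0,0,-1.65,-5.42,0,0,0,0,-2.0,-6.57,0,0,0,0,-2.35,-7.72,0,0,0,0,-2.6,-8.6,0,0,0,0,-2.75,-9.1,0,0,0,0]
}}

```text
time_s: 16.45
eef_pos: [0.4695, -0.2401, 0.2161]
eef_rot: [-0.001, 0.175, 0.985, -0.0]
wrist_force: [0.9, 0.8, -6.0]
opening: 0.477
grasp_force: 62.1
```

Request:
{"fn": "move_arm", "kwargs": {
  "plan": [-0.04,-0.1,0,0,0,0,-0.04,-0.1,0,0,0,0,-0.04,-0.1,0,0,0,0,-0.04,-0.1,0,0,0,0]
}}

```text
time_s: 16.95
eef_pos: [0.4698, -0.2416, 0.2167]
eef_rot: [-0.0, 0.173, 0.985, 0.0]
wrist_force: [0.5, 0.1, -5.4]
opening: 0.48
grasp_force: 62.1
```

```bash
python3 - <<'E'
from h import *
import pickle
print(ctrl.get_obs()["eef_pos"])
c=ctrl.camera("side"); pickle.dump(c,open("s3.pkl","wb"))
t=ctrl.camera("top"); pickle.dump(t,open("t3.pkl","wb"))
a=cv2.resize(c["pixels"][70:210,280:410,::-1],None,fx=4,fy=4,interpolation=cv2.INTER_CUBIC)
b=cv2.resize(t["pixels"][195:305,340:440,::-1],None,fx=2.5,fy=2.5,interpolation=cv2.INTER_CUBIC)
W=np.zeros((560,780,3),np.uint8); W[:560,:520]=a; W[:b.shape[0],520:770]=b
cv2.imwrite("pics/s3.png",W)
E
```

```text
[ 0.46977029 -0.24164182  0.21672875]
```

View pics/s3.png

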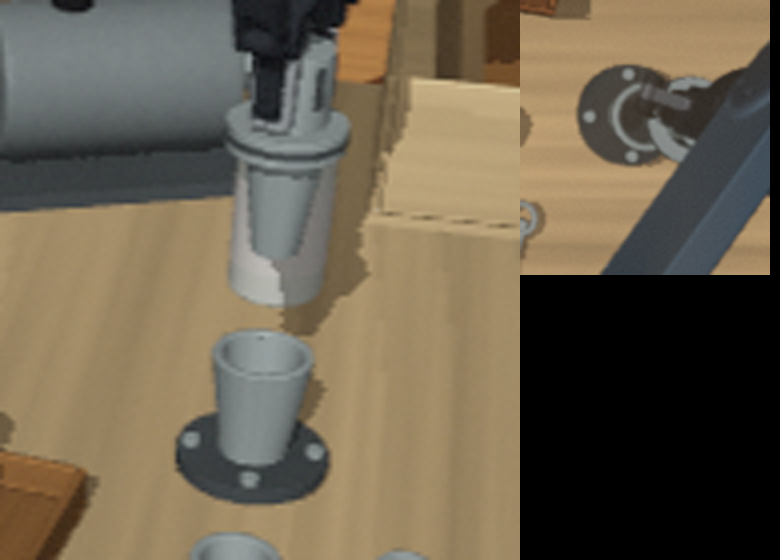

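The side view shows the holder upright above the large stand: cone tip at (279,250), flange centre u 288, stand rim centre at (262,355). I'll compare this with projections.

```bash
python3 - <<'E'
from h import *
import pickle
s=pickle.load(open("s3.pkl","rb"))
for z,u in((.207,352.1),(.139,349.75),(.074,345.6),(.005,343.1)):
    p=[.4698,-.2416,z]; a=w2px(s,p); b=w2px(s,[.4748,-.2416,z]); print(z,np.round(a,1),"obs u",u-.5,"du per 5mm x",round(b[0]-a[0],2),"dx mm",round((u-.5-a[0])/(b[0]-a[0])*5,1))
E
```

```text
0.207 [351.7 101.7] obs u 351.6 du per 5mm x -2.39 dx mm 0.1
0.139 [348.4 131.1] obs u 349.25 du per 5mm x -2.3 dx mm -1.9
0.074 [345.5 157.2] obs u 345.1 du per 5mm x -2.22 dx mm 0.8
0.005 [342.6 183.1] obs u 342.6 du per 5mm x -2.14 dx mm -0.0
```

Request:
{"fn": "move_arm", "kwargs": {
  "plan": [0,-0.01,-0.2,0,0,0,0,-0.01,-0.6,0,0,0,0,-0.01,-1.0,0,0,0,0,-0.01,-1.4,0,0,0,0,-0.01,-1.8,0,0,0,0,-0.01,-2.0,0,0,0,0,-0.01,-2.1,0,0,0,0,-0.01,-2.1,0,0,0,0,-0.01,-2.1,0,0,0]
}}

```text
time_s: 18.18
eef_pos: [0.47, -0.2435, 0.1126]
eef_rot: [0.001, 0.173, 0.985, -0.0]
wrist_force: [-0.5, -0.1, -4.7]
opening: 0.475
grasp_force: 62.2
```

Request:
{"fn": "move_arm", "kwargs": {
  "plan": [0,0,-0.05,0,0,0,0,0,-0.1,0,0,0,0,0,-0.15,0,0,0,0,0,-0.2,0,0,0,0,0,-0.2,0,0,0]
}}

```text
time_s: 18.8
eef_pos: [0.4693, -0.2429, 0.1015]
eef_rot: [-0.0, 0.174, 0.985, 0.0]
wrist_force: [0.9, -0.5, -5.6]
opening: 0.473
grasp_force: 62.2
```

Request:
{"fn": "move_arm", "kwargs": {
  "plan": [0,0,-0.04,0,0,0,0,0,-0.08,0,0,0,0,0,-0.1,0,0,0,0,0,-0.1,0,0,0]
}}

```text
time_s: 19.3
eef_pos: [0.4694, -0.2431, 0.0967]
eef_rot: [-0.0, 0.174, 0.985, 0.0]
wrist_force: [0.3, -0.3, -5.8]
opening: 0.476
grasp_force: 62.2
```

Request:
{"fn": "move_arm", "kwargs": {
  "plan": [0,0,-0.02,0,0,0,0,0,-0.04,0,0,0,0,0,-0.04,0,0,0]
}}

```text
time_s: 19.68
eef_pos: [0.4694, -0.243, 0.0947]
eef_rot: [-0.0, 0.174, 0.985, 0.0]
wrist_force: [-0.3, -0.5, -5.2]
opening: 0.482
grasp_force: 62.2
```

Request:
{"fn": "move_arm", "kwargs": {
  "plan": [0,0,-0.02,0,0,0,0,0,-0.04,0,0,0,0,0,-0.04,0,0,0]
}}

```text
time_s: 20.05
eef_pos: [0.4694, -0.243, 0.0927]
eef_rot: [-0.0, 0.174, 0.985, 0.0]
wrist_force: [0.1, 0.4, -5.4]
opening: 0.476
grasp_force: 62.2
```

Request:
{"fn": "move_arm", "kwargs": {
  "plan": [0,0,-0.02,0,0,0,0,0,-0.02,0,0,0,0,0,-0.02,0,0,0]
}}

```text
time_s: 20.42
eef_pos: [0.4695, -0.2431, 0.0918]
eef_rot: [0.0, 0.174, 0.985, -0.0]
wrist_force: [0.1, -0.1, -5.0]
opening: 0.479
grasp_force: 62.2
```

Request:
{"fn": "move_arm", "kwargs": {
  "plan": [0,0,-0.02,0,0,0,0,0,-0.02,0,0,0,0,0,-0.02,0,0,0]
}}

```text
time_s: 20.8
eef_pos: [0.4697, -0.2432, 0.0914]
eef_rot: [0.0, 0.173, 0.985, -0.0]
wrist_force: [-3.5, 2.4, 5.0]
opening: 0.475
grasp_force: 63.3
```

Request:
{"fn": "move_arm", "kwargs": {
  "plan": [0,0,-0.01,0,0,0,0,0,-0.01,0,0,0,0,0,-0.01,0,0,0]
}}

```text
time_s: 21.18
eef_pos: [0.4697, -0.2432, 0.0914]
eef_rot: [0.0, 0.173, 0.985, -0.0]
wrist_force: [-5.9, 3.2, 10.2]
opening: 0.478
grasp_force: 63.9
```

The flange met the rim at TCP z 0.0914, against 0.0915 predicted, so the holder is home. Now the rock test: raise about 17 mm, then tip 5° about the middle of the cone.

Request:
{"fn": "move_arm", "kwargs": {
  "plan": [0,0,0.08,0,0,0,0,0,0.18,0,0,0,0,0,0.28,0,0,0,0,0,0.37,0,0,0,0,0,0.37,0,0,0,0,0,0.37,0,0,0]
}}

```text
time_s: 21.92
eef_pos: [0.4694, -0.2431, 0.1087]
eef_rot: [-0.0, 0.174, 0.985, 0.0]
wrist_force: [-0.1, -0.5, -5.8]
opening: 0.471
grasp_force: 62.4
```

Request:
{"fn": "move_arm", "kwargs": {
  "plan": [0,-0.02,0,0.022,0,0,0,-0.045,0,0.044,0,0,0,-0.07,0,0.066,0,0,0,-0.09,0,0.087,0,0,0,-0.09,0,0.087,0,0,0,-0.09,0,0.087,0,0,0,-0.09,0,0.087,0,0,0,-0.09,0,0.087,0,0]
}}

```text
time_s: 22.92
eef_pos: [0.4695, -0.2474, 0.1088]
eef_rot: [-0.008, 0.173, 0.984, 0.043]
wrist_force: [-0.4, 0.1, -5.3]
opening: 0.479
grasp_force: 62.3
```

```bash
python3 - <<'E'
from h import *
o=ctrl.get_obs(); print(o["wrist_force"].round(1),o["torque"].round(2),R.from_quat(np.roll(o["eef_rot"],-1)).as_matrix()[:,2].round(3))
c=ctrl.camera("side"); save(c,"s4.png",(240,70,400,210),4)
E
```

```text
[-0.4  0.1 -5.3] [-0.14 -0.01  0.04] [-0.     0.087 -0.996]
```

View pics/s4.png

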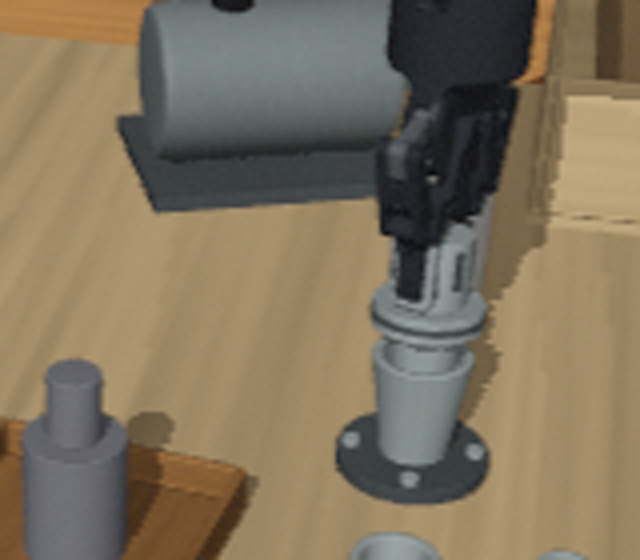

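The side view shows the holder raised and tipped in the large cup, with the flange at (428,320) above the rim at (423,358). The wrist carries only the holder's weight. The cap stands in the tray at (75,460). I'll straighten the holder and lower it again.

Request:
{"fn": "move_arm", "kwargs": {
  "plan": [0,0.02,0,-0.022,0,0,0,0.045,0,-0.044,0,0,0,0.07,0,-0.066,0,0,0,0.09,0,-0.087,0,0,0,0.09,0,-0.087,0,0,0,0.09,0,-0.087,0,0]
}}

```text
time_s: 23.72
eef_pos: [0.4696, -0.2431, 0.1089]
eef_rot: [0.0, 0.173, 0.985, -0.0]
wrist_force: [0.7, 0.1, -5.7]
opening: 0.476
grasp_force: 62.3
```

Request:
{"fn": "move_arm", "kwargs": {
  "plan": [0,0,-0.06,0,0,0,0,0,-0.12,0,0,0,0,0,-0.18,0,0,0,0,0,-0.24,0,0,0,0,0,-0.29,0,0,0,0,0,-0.33,0,0,0,0,0,-0.34,0,0,0,0,0,-0.35,0,0,0,0,0,-0.35,0,0,0,0,0,-0.35,0,0,0]
}}

```text
time_s: 24.98
eef_pos: [0.4696, -0.2432, 0.0915]
eef_rot: [0.0, 0.173, 0.985, -0.0]
wrist_force: [-1.4, 0.6, -3.7]
opening: 0.478
grasp_force: 62.3
```

Request:
{"fn": "move_arm", "kwargs": {
  "plan": [0,0,-0.01,0,0,0,0,0,-0.01,0,0,0,0,0,-0.01,0,0,0]
}}

```text
time_s: 25.35
eef_pos: [0.4696, -0.2432, 0.0914]
eef_rot: [0.0, 0.173, 0.985, -0.0]
wrist_force: [-4.1, 3.0, 6.4]
opening: 0.477
grasp_force: 63.2
```

Request:
{"fn": "move_arm", "kwargs": {
  "plan": [0,0,0,0,0,0,0,0,0,0,0,0,0,0,0,0,0,0,0,0,0,0,0,0,0,0,0,0,0,0,0,0,0,0,0,0],
  "grip": 85
}}

```text
time_s: 26.1
eef_pos: [0.4695, -0.2431, 0.0908]
eef_rot: [0.0, 0.174, 0.985, -0.0]
wrist_force: [0.2, 0.3, 0.7]
opening: 0.994
grasp_force: 0.0
```

Request:
{"fn": "move_arm", "kwargs": {
  "plan": [0,0,0.1,0,0,0,0,0,0.4,0,0,0,0,0,1.0,0,0,0,0,0,1.8,0,0,0,0,0,2.4,0,0,0,0,0,2.8,0,0,0,0,0,3.0,0,0,0,0,0,3.0,0,0,0,0,0,3.0,0,0,0]
}}

```text
time_s: 27.22
eef_pos: [0.4691, -0.2427, 0.2399]
eef_rot: [-0.001, 0.174, 0.985, 0.0]
wrist_force: [-1.1, -0.0, 0.0]
opening: 1.002
grasp_force: 0.0
```

```bash
python3 - <<'E'
from h import *
c=ctrl.camera("side"); save(c,"s5.png",(190,70,400,230),3.6)
E
```

```text
(no output)
```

View pics/s5.png

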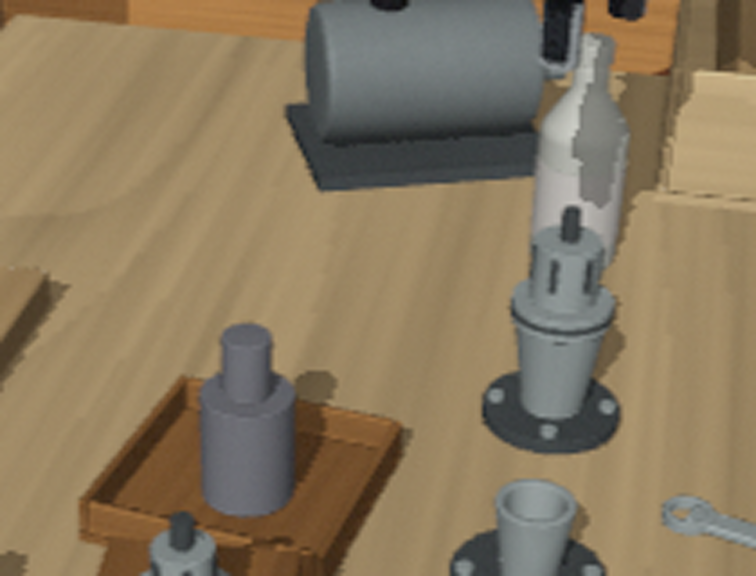

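The side view shows the holder seated upright with its flange on the cup rim at (563,315). The cap is upright in the tray at (248,450), and the gripper is clear of everything.

```bash
python3 -c "
from bench import ctrl
print(ctrl.hand_in())"
```

```text
the job is handed in; nothing more can be done
None
```

The job is handed in at about 27 s of the 58 s allowed (no verdict came back): the last picture shows the cap upright in the tray and the large holder back fully home in its matching cup after the rock test, and the small holder was not touched.

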